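Touch-test a drying bowl

TASK

Feel whether the red terracotta bowl, drying upside down on the ware board, is dry enough for the kiln: rest the fingertips lightly on its side wall for about a second, lift off, then do the same in the middle of its upturned foot, inside the foot ring, and draw the hand back well clear above it. Unfired clay is brittle, so touch gently and do not shift, tip or lift the bowl. Do not touch or disturb the other pots, the tools or the water bottle.

Things in the scene. Friction and masses are not known exactly. Their poses are not given: they have to be found in the camera images.
- red_bowl: the unfired bowl of red terracotta clay to be felt, 150 mm wide at the rim and 62 mm high, standing mouth down, foot ring up, on the ware board; origin at the centre of the rim plane on the board, z up; round, so yaw means nothing. About 0.35 kg, loose, rigid. The foot ring has outer radius 34, inner radius 27, its top at 62 mm
- red_bowl_wall: the sloping side wall of the red bowl, all round, from the rim up to the foot ring; same origin and axes as the bowl. Touch it anywhere, for instance from above. Its outside radius at heights above the origin, in mm: 75 at 5, 68 at 22, 54 at 40, 40 at 50, 34 at 52
- red_bowl_foot: the round flat floor of the red bowl's foot, 54 mm across, inside the foot ring and 6 mm below the ring's top; fixed to the bowl, same origin and axes as the bowl (its surface is 56 mm above that origin). This is the foot to touch. Hard and rigid: come down the last 20 mm at 20 mm/s or less, or the touch becomes a knock
- red_foot_mid (a point): the middle of the foot's floor of the red bowl, on its upper surface
- ware_board: wooden ware board, 300 (x) by 620 (y) by 18 mm, fixed; origin at the centre of its underside on the table. The pots and the wooden tool stand on it
- white_bowl: bowl of white clay, leave alone; the same shape: 150 mm wide at the rim and 62 mm high, standing mouth down, foot ring up, on the ware board; origin at the centre of the rim plane on the board, z up; round, so yaw means nothing
- grey_bowl: bowl of dark grey clay, leave alone; the same shape: 150 mm wide at the rim and 62 mm high, standing mouth down, foot ring up, on the ware board; origin at the centre of the rim plane on the board, z up; round, so yaw means nothing
- red_mug: red terracotta mug standing upright, 76 mm wide, 85 mm high, handle to its +y, leave alone; origin at the centre of its underside
- white_beaker: small white clay beaker standing upright, 60 mm wide, 60 mm high, leave alone; origin at the centre of its underside
- wood_tool: wooden modelling tool lying on the ware board, 170 mm long, 13 mm wide, 11 mm high, leave alone; origin under its middle, long axis x
- scraper: steel scraper with a wooden back lying on the table, 110 by 60 by 7 mm, leave alone; origin under its middle
- water_bottle: clear plastic water bottle with a white cap standing on the table, 66 mm wide, 210 mm high, leave alone; origin at the centre of its underside
Things that resemble listed ones, but are neither listed nor needed, are in the scene too. Leave any yellow look-alike of the red_bowl alone.

How it is judged:
By the outcome, as a careful person would: the job done as asked, in the order asked, and still so for the second after the job is handed in, with the robot touching nothing.
It also fails if it takes over 51 s, if anything falls off the work surface, if the arm or the gripper's body presses on something with over 40 N, if the wrist force passes 120 N, or if a joint passes its speed limit or range.

ROBOT

A 6-joint arm with a two-finger parallel gripper is mounted at the origin on the work surface. World frame = base frame: x ahead of the robot, y to its left, z up, the work surface at z = 0. Lengths are in mm, angles in rad, forces in N, time in s.
With the tool pointing down it reaches from about 250 to 775 mm from the base axis. Payload 8.9 kg.
Tool frame: the origin (TCP) lies between the finger pads, 19 mm behind the fingertips; this is the grasp point; z points along the fingers, y is the line along which they close (so a half turn about z gives the same grasp; the last joint's range is limited). The gripper opens to 85 mm and grips with 20 to 120 N. Pads are 22 mm wide; open, the fingers measure 114 mm over their backs; the gripper's body (76 mm by 85 mm) begins 54 mm behind the grasp point. The pads swing forward as they close: fully open they stand 13 mm farther back than shut.
Start: joints at [-1.39, 0.291, -0.153, 1.127, 0, 1.431], TCP at [165.049, -498.38, 250.005] pointing down, gripper open.
Joint ranges: [-2.52, 2.52], [-0.91, 1.74], [-1.3, 1.37], [-1.96, 2.02], [-1.52, 1.47], [-3.14, 3.14]. Speed limits (rad/s): [2.22, 2.22, 2.79, 3.14, 3.14, 3.14].

INTERFACE

Orientations are given as a unit quaternion [w, x, y, z].
In Python, from workcell import arm gives the robot as it stands.
- The arm moves only by the shell command python3 -m creep 'ROWS' [FORCE]. ROWS is a JSON object of lists of equal length, an entry for each row: "grip": the opening, from 0 (shut) to 1 (fully open); "dp": the shift along the tool's x, y, z in mm, a list of three; "yaw": the turn about the tool's z in degrees. A call has 1 to 10 rows; each row shifts and turns the commanded pose from where the row before left it, along the tool's axes as they then stand; what a row does not reach is not made up. A row lasts 1/10 s, in which the tool goes at most 50 mm and 8.59 degrees, less where a joint would pass 70% of its speed; a pose out of reach is approached as far as the arm can. A call with a gripper value outside its range is refused whole. The fingers move at their own pace and stop on an object; FORCE is the grip in N (left out, the last holds). Time passes only in rows, so rows that do not move let the fingers close. It gives the time, the measured TCP pose, the force, the opening and the grip force at its end, in the units of the state.
- arm.get_state(): the state, without advancing time (a new reading comes with each control period).
- arm.get_image(name): name is "scene" or "top"; returns a dict with "img" (400x640x3 uint8, red, green, blue), "fovy" (degrees; the focal length in pixels is half the picture's height over the tangent of half this angle, whatever the lens; pixels are square), "cx", "cy" (the principal point, pixels), "camera_from_world" (4x4, takes a point from world to camera coordinates). Camera axes: x right, y up, looking along -z (the intrinsics and any distortion apply to the point x, -y, -z); pixel columns grow to the right and rows downward; lengths in mm; the calibration is good to about 2 mm. A picture is of the moment at which its call begins. There is no depth.
- arm.finish_job(): hands the job in; it is judged then, once.
The state is a dict: "clock": time; "q": joint angles; "qd": joint speeds; "joint_efforts": joint torques, N m; "tool_pos": TCP position; "ee_rot": TCP orientation; "contact_force": force on the tool from outside, world axes, zero at the start; "moment": the same for the moment, N m; "gripper_width": finger opening in mm; "gripper_force": force on a finger pad.
Only numpy, scipy, OpenCV 4.12 (cv2) and the standard library are available. Lean on these libraries where they do the work, as an engineer would, in place of code of your own. Each camera call takes 0.05 s, during which the arm holds its last target. There are 200 camera calls.

## Working session

There is one attempt and no reset: what is moved stays moved. The work goes in short steps, Python scripts to look and compute and a shell command to move; the robot and the scene stay as the last step left them, time stands still between calls to the robot, and variables do not carry over. Pictures are saved under pics/ and viewed, at most 10 in all, crops included, and the job is handed in when it is done.

```bash
mkdir -p pics; ls; python3 - <<'E'
from workcell import arm
import cv2,numpy as np,pickle
d={}
for n in("top","scene"):
    r=arm.get_image(n); d[n]=r
    cv2.imwrite(f"pics/{n}0.png",r["img"][:,:,::-1])
    print(n,{k:(v if k!="camera_from_world" else np.round(v,3).tolist()) for k,v in r.items() if k!="img"})
pickle.dump(d,open("im.pkl","wb"))
s=arm.get_state();print(s)
E
```

```text
pics
top {'fovy': 53.597822361249385, 'cx': 314.16502170931847, 'cy': 206.57869871629129, 'camera_from_world': [[-0.028, -0.999, -0.037, -82.002], [0.996, -0.031, 0.088, -547.265], [-0.089, -0.035, 0.995, -1008.986], [0.0, 0.0, 0.0, 1.0]]}
scene {'fovy': 56.26027202838024, 'cx': 319.63241545665363, 'cy': 195.3139341026849, 'camera_from_world': [[-0.178, 0.984, 0.004, 205.575], [-0.697, -0.129, 0.705, 299.839], [0.694, 0.123, 0.709, -1578.095], [0.0, 0.0, 0.0, 1.0]]}
{'clock': 0.1, 'q': array([-1.39029388e+00,  2.91223239e-01, -1.54054418e-01,  1.12668882e+00,
        1.46123673e-05,  1.43151921e+00]), 'qd': array([ 3.42010526e-05, -5.08115515e-05,  1.14449834e-03, -1.15994503e-03,
       -8.79483834e-05,  2.07775971e-04]), 'joint_efforts': array([ 1.58065352e-03, -5.37978172e+01,  3.31918180e+01,  9.35059361e-03,
       -1.59978799e-04,  5.55695735e-06]), 'tool_pos': array([ 164.99009302, -498.01253083,  249.48875009]), 'ee_rot': array([-5.85101258e-04,  9.87244669e-01,  1.59209361e-01, -4.75446901e-06]), 'contact_force': array([-0.17259484,  0.26086108, -0.25446167]), 'moment': array([-0.05305363, -0.03529643,  0.01725277]), 'gripper_force': 0.0, 'gripper_width': 85.49764265127392}
```

View pics/top0.png

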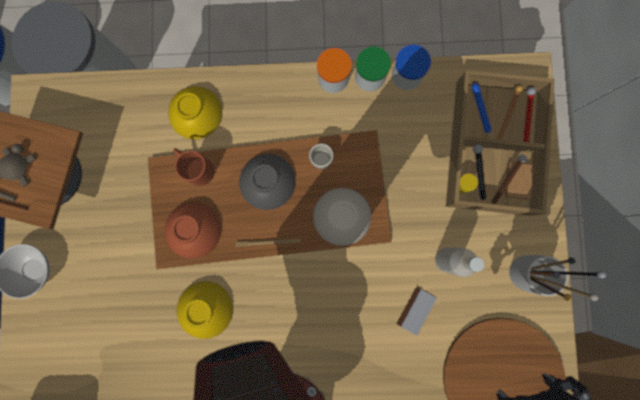

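View pics/scene0.png

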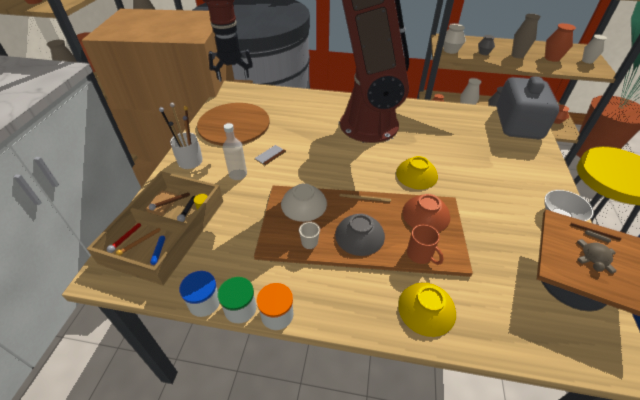

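The top view shows a red bowl at (193,230), a red mug at (193,167), yellow look-alikes at (195,112) and (205,309), a grey bowl at (267,182) and a white bowl at (342,216). Only (193,230) is a red inverted bowl on the board; in the scene view it is at (427,213). I'll confirm this in an enlarged crop and measure it.

```bash
cat > h.py <<'E'
import cv2,numpy as np
def ray(r,u,v):
    f=200/np.tan(np.radians(r["fovy"]/2)); T=np.array(r["camera_from_world"]);R=T[:3,:3]
    d=R.T@np.array([(u-r["cx"])/f,-(v-r["cy"])/f,-1]); return -R.T@T[:3,3],d
def onz(r,u,v,z):
    o,d=ray(r,u,v); return o+d*(z-o[2])/d[2]
def proj(r,p):
    f=200/np.tan(np.radians(r["fovy"]/2)); T=np.array(r["camera_from_world"]);c=T[:3,:3]@p+T[:3,3]
    return np.array([r["cx"]-f*c[0]/c[2],r["cy"]+f*c[1]/c[2]])
E
python3 - <<'E'
import pickle
from h import *
d=pickle.load(open("im.pkl","rb"))
t,s=d["top"],d["scene"]
for r,n,(x0,y0,x1,y1) in((t,"top",(145,140,245,275)),(s,"scene",(385,180,485,280))):
    hsv=cv2.cvtColor(r["img"],cv2.COLOR_RGB2HSV)
    m=(((hsv[...,0]<8)|(hsv[...,0]>172))&(hsv[...,1]>120)).astype(np.uint8)
    mm=np.zeros_like(m);mm[y0:y1,x0:x1]=m[y0:y1,x0:x1]
    k,l,st,c=cv2.connectedComponentsWithStats(mm)
    for i in range(1,k):
        if st[i,4]>100: print(n,st[i],c[i])
# board corners on z=18
for uv in((149,157),(379,131),(391,241),(157,268)): print(uv,onz(t,*uv,18).round(1))
a=cv2.resize(t["img"][190:270,150:240],None,fx=5,fy=5,interpolation=cv2.INTER_CUBIC)
b=cv2.resize(s["img"][180:270,395:465],None,fx=5,fy=5,interpolation=cv2.INTER_CUBIC)
h=max(a.shape[0],b.shape[0]);o=np.zeros((h,a.shape[1]+b.shape[1],3),np.uint8)
o[:a.shape[0],:a.shape[1]]=a;o[:b.shape[0],a.shape[1]:]=b
cv2.imwrite("pics/crop1.png",o[:,:,::-1])
E
```

```text
(149, 157) [692.8 342.5  18. ]
(379, 131) [ 740.3 -275.3   18. ]
(391, 241) [ 449.7 -293.8   18. ]
(157, 268) [396.4 318.4  18. ]
```

View pics/crop1.png

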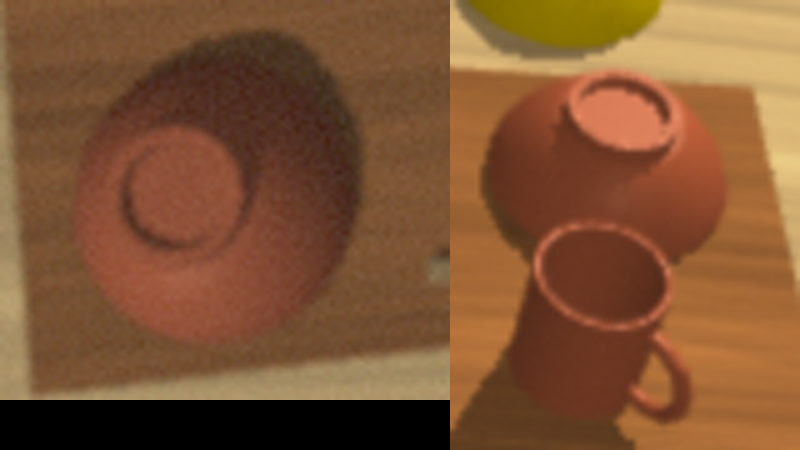

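The left crop (top view) is a red inverted bowl with its foot ring centred near top px (187,228). The right crop (scene view) shows the ring near (429.4,202.8), with the upright red mug in front of it. That is the target, and the board corners give 620 × 297 mm, matching the listed size. Next I triangulate.

```bash
python3 - <<'E'
import pickle
from h import *
d=pickle.load(open("im.pkl","rb"));t,s=d["top"],d["scene"]
def tri(a,b):
    o1,d1=ray(t,*a);o2,d2=ray(s,*b);k=np.linalg.lstsq(np.c_[d1,-d2],o2-o1,rcond=None)[0]
    p,q=o1+k[0]*d1,o2+k[1]*d2; return (p+q)/2,np.linalg.norm(p-q)
print("ring tri",tri((187,228),(429.4,202.8)))
print("top z80",onz(t,187,228,80).round(1),"scene z80",onz(s,429.4,202.8,80).round(1))
C=onz(t,187,228,80)[:2]
# predicted rim outline in top crop coords for check
def circ(r,c,rad,z):
    a=np.linspace(0,2*np.pi,72);return np.array([proj(r,np.array([c[0]+rad*np.cos(x),c[1]+rad*np.sin(x),z])) for x in a])
a=cv2.resize(t["img"][190:270,150:240],None,fx=5,fy=5);b=cv2.resize(s["img"][180:270,395:465],None,fx=5,fy=5)
c2=(C+onz(s,429.4,202.8,80)[:2])/2; print(c2)
for im,r,o in((a,t,(150,190)),(b,s,(395,180))):
    for rad,z in((75,23),(34,80),(27,80)):
        p=((circ(r,c2,rad,z)-o)*5+2.5).astype(int); cv2.polylines(im,[p],True,(0,255,0),1)
h=450;o=np.zeros((h,800,3),np.uint8);o[:400,:450]=a;o[:,450:]=b
cv2.imwrite("pics/chk.png",o[:,:,::-1])
# neighbours
print("mug",onz(t,194,163,103).round(),"grey foot",onz(t,265,176,80).round(),"tool",onz(t,268,241,29).round(),"yellow foot",onz(t,202,312,62).round())
E
```

```text
ring tri (array([496.13529075, 222.08044197,  72.47485604]), np.float64(5.48077994100658))
top z80 [496.1 216.5  80. ] scene z80 [502.5 223.1  80. ]
[499.30059873 219.78186685]
mug [654. 191. 103.] grey foot [620.  20.  80.] tool [459.  23.  29.] yellow foot [288. 185.  62.]
```

View pics/chk.png

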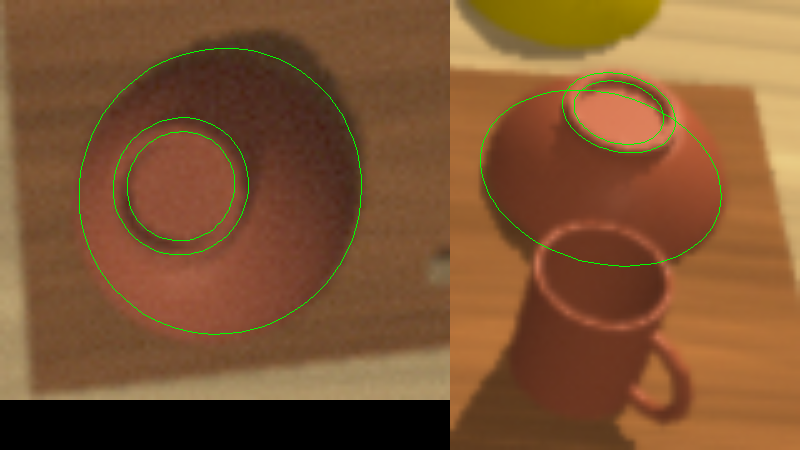

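```bash
python3 -m creep '{"grip":[0,0,0,0,0,0,0,0,0,0],"dp":[[0,0,-3],[0,0,-3],[0,0,-3],[0,0,-3],[0,0,-3],[0,0,-3],[0,0,-3],[0,0,-3],[0,0,-3],[0,0,-3]],"yaw":[-7.2,-7.2,-7.2,-7.2,-7.2,-7.2,-7.2,-7.2,-7.2,-7]}' 20
```

```text
clock: 1.1
tool_pos: [165.0, -498.1, 279.8]
ee_rot: [-0.0, 0.705, 0.71, 0.0]
contact_force: [0.0, 0.4, 0.5]
gripper_width: -0.2
gripper_force: 0.0
```

```bash
python3 -m creep '{"grip":[0,0,0,0,0,0,0,0,0,0],"dp":[[20,8,0],[30,13,0],[35,15,0],[35,15,0],[35,15,0],[35,15,0],[35,15,0],[35,15,0],[35,15,0],[35,15,0]],"yaw":[0,0,0,0,0,0,0,0,0,0]}'; python3 -m creep '{"grip":[0,0,0,0,0,0,0,0,0,0],"dp":[[35,15,0],[35,15,0],[35,15,0],[35,15,0],[35,15,0],[35,15,0],[35,15,0],[35,15,0],[35,15,0],[35,15,0]],"yaw":[0,0,0,0,0,0,0,0,0,0]}'
```

```text
clock: 2.1
tool_pos: [305.5, -166.6, 279.9]
ee_rot: [0.0, 0.707, 0.708, 0.0]
contact_force: [0.0, -0.5, 0.2]
gripper_width: 0.0
gripper_force: 0.0
clock: 3.1
tool_pos: [454.7, 183.9, 279.7]
ee_rot: [-0.0, 0.706, 0.708, -0.0]
contact_force: [1.3, 0.2, 0.5]
gripper_width: -0.2
gripper_force: 0.0
```

```bash
python3 -m creep '{"grip":[0,0,0,0,0,0,0,0,0,0],"dp":[[31,14,0],[31,14,0],[30,13,0],[0,0,20],[0,0,30],[0,0,30],[0,0,30],[0,0,20],[0,0,10],[0,0,0]],"yaw":[0,0,0,0,0,0,0,0,0,0]}'
python3 - <<'E'
from h import *
from workcell import arm
ims=[]
for n,(x,y) in(("top",(130,170)),("scene",(380,120))):
    r=arm.get_image(n);p=arm.get_state()["tool_pos"];im=cv2.resize(r["img"][y:y+130,x:x+100],None,fx=4,fy=4,interpolation=cv2.INTER_CUBIC)
    q=(proj(r,p+[0,0,-19])-[x,y])*4; print(n,q); cv2.circle(im,tuple(q.astype(int)),4,(0,255,0),1);ims.append(im)
cv2.imwrite("pics/a.png",np.hstack(ims)[:,:,::-1])
E
```

```text
clock: 4.1
tool_pos: [494.5, 274.0, 138.8]
ee_rot: [-0.001, 0.706, 0.708, -0.001]
contact_force: [-0.7, -0.0, 0.4]
gripper_width: 0.4
gripper_force: 0.0
top [107.35459181 233.7132591 ]
scene [279.70926568 295.1080973 ]
```

View pics/a.png

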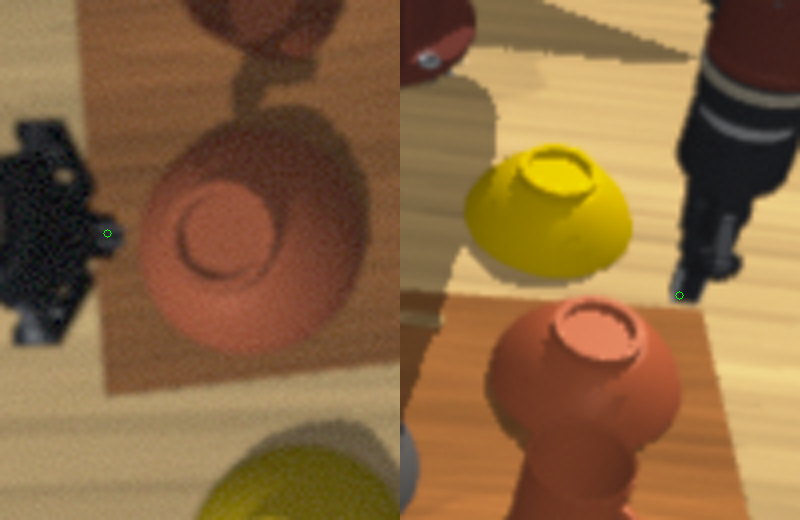

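```bash
python3 -m creep '{"grip":[0,0,0,0,0,0,0,0,0,0],"dp":[[0,0,8],[0,0,10],[0,0,8],[0,0,4],[0,0,2],[0,0,2],[0,0,2],[0,0,2],[0,0,2],[0,0,2]],"yaw":[0,0,0,0,0,0,0,0,0,0]}'; python3 -m creep '{"grip":[0,0,0,0],"dp":[[0,0,1],[0,0,1],[0,0,1],[0,0,1]],"yaw":[0,0,0,0]}'
```

```text
clock: 5.2
tool_pos: [495.5, 274.4, 97.9]
ee_rot: [0.0, 0.706, 0.708, 0.0]
contact_force: [-0.4, -0.7, 0.6]
gripper_width: -0.3
gripper_force: 0.0
clock: 5.6
tool_pos: [495.4, 274.3, 94.0]
ee_rot: [0.0, 0.706, 0.708, 0.0]
contact_force: [-1.2, 0.4, 0.5]
gripper_width: -0.2
gripper_force: 0.0
```

```bash
for i in 1; do python3 -m creep '{"grip":[0,0,0,0],"dp":[[0,0,1],[0,0,1],[0,0,1],[0,0,0]],"yaw":[0,0,0,0]}'; done;  python3 -m creep '{"grip":[0,0,0],"dp":[[0,0,1],[0,0,1],[0,0,0]],"yaw":[0,0,0]}'
```

```text
clock: 6.0
tool_pos: [495.3, 274.3, 90.9]
ee_rot: [-0.0, 0.706, 0.708, -0.0]
contact_force: [-0.4, -0.2, -0.5]
gripper_width: 0.1
gripper_force: 0.0
clock: 6.3
tool_pos: [495.3, 274.3, 88.9]
ee_rot: [-0.0, 0.706, 0.708, -0.0]
contact_force: [-0.2, -0.0, -0.7]
gripper_width: 0.0
gripper_force: 0.0
```

```bash
python3 -m creep '{"grip":[0,0],"dp":[[0,0,1],[0,0,0]],"yaw":[0,0]}'; python3 -m creep '{"grip":[0,0],"dp":[[0,0,1],[0,0,0]],"yaw":[0,0]}'
```

```text
clock: 6.5
tool_pos: [495.4, 274.3, 87.9]
ee_rot: [-0.0, 0.706, 0.708, -0.0]
contact_force: [0.1, 0.3, 0.7]
gripper_width: 0.1
gripper_force: 0.0
clock: 6.7
tool_pos: [495.3, 274.3, 86.9]
ee_rot: [-0.0, 0.706, 0.708, -0.0]
contact_force: [1.0, 0.2, -0.1]
gripper_width: 0.1
gripper_force: 0.0
```

```bash
python3 -m creep '{"grip":[0,0],"dp":[[0,0,1],[0,0,0]],"yaw":[0,0]}' | sed -n '1,2p;4p'; python3 -m creep '{"grip":[0,0],"dp":[[0,0,0.5],[0,0,0]],"yaw":[0,0]}'| sed -n '1,2p;4p'
```

```text
clock: 6.9
tool_pos: [495.3, 274.3, 85.9]
contact_force: [0.6, -0.4, -0.4]
clock: 7.1
tool_pos: [495.4, 274.3, 85.5]
contact_force: [-0.3, -0.5, 0.0]
```

```bash
python3 -m creep '{"grip":[0,0],"dp":[[0,0,0.5],[0,0,0]],"yaw":[0,0]}' | sed -n '1,2p;4p'
```

```text
clock: 7.3
tool_pos: [495.4, 274.3, 85.0]
contact_force: [0.5, 0.3, -0.1]
```

```bash
python3 -m creep '{"grip":[0,0],"dp":[[0,0,0.5],[0,0,0]],"yaw":[0,0]}' | sed -n '1,2p;4p'; python3 -m creep '{"grip":[0,0],"dp":[[0,0,0.5],[0,0,0]],"yaw":[0,0]}'| sed -n '1,2p;4p'
```

```text
clock: 7.5
tool_pos: [495.3, 274.3, 84.4]
contact_force: [-0.1, -0.2, 0.5]
clock: 7.7
tool_pos: [495.4, 274.3, 83.9]
contact_force: [-0.1, -0.4, 0.0]
```

```bash
python3 -m creep '{"grip":[0,0],"dp":[[0,0,0.5],[0,0,0]],"yaw":[0,0]}' | sed -n '1,2p;4p'
```

```text
clock: 7.9
tool_pos: [495.5, 274.4, 83.6]
contact_force: [0.2, 0.1, 1.3]
```

```bash
python3 -m creep '{"grip":[0,0],"dp":[[0,0,0.5],[0,0,0]],"yaw":[0,0]}' | sed -n '1,2p;4p'
```

```text
clock: 8.1
tool_pos: [495.5, 274.5, 83.3]
contact_force: [-0.9, 0.9, 3.1]
```

Contact at about 83.6 with a light 3 N. I'll hold for a second.

```bash
python3 -m creep '{"grip":[0,0,0,0,0],"dp":[[0,0,0],[0,0,0],[0,0,0],[0,0,0],[0,0,0]],"yaw":[0,0,0,0,0]}' | sed -n '1,2p;4p'; python3 -m creep '{"grip":[0,0,0,0,0],"dp":[[0,0,0],[0,0,0],[0,0,0],[0,0,0],[0,0,0]],"yaw":[0,0,0,0,0]}' | sed -n '1,2p;4p'
```

```text
clock: 8.6
tool_pos: [495.6, 274.4, 83.3]
contact_force: [-1.4, -0.3, 5.6]
clock: 9.1
tool_pos: [495.5, 274.4, 83.2]
contact_force: [-0.7, 0.4, 4.2]
```

```bash
python3 -m creep '{"grip":[0,0,0,0,0,0,0,0,0,0],"dp":[[0,0,-2],[0,0,-6],[0,0,-12],[0,0,-15],[0,0,-15],[0,0,-10],[-15,0,0],[-20,1,0],[-18,0,0],[0,0,0]],"yaw":[0,0,0,0,0,0,0,0,0,0]}' | sed -n '1,2p;4p'
python3 - <<'E'
from h import *
from workcell import arm
ims=[]
for n,(x,y) in(("top",(130,170)),("scene",(380,120))):
    r=arm.get_image(n);p=arm.get_state()["tool_pos"];im=cv2.resize(r["img"][y:y+130,x:x+100],None,fx=4,fy=4,interpolation=cv2.INTER_CUBIC)
    q=(proj(r,p+[0,0,-19])-[x,y])*4+2; cv2.circle(im,tuple(q.astype(int)),3,(0,255,0),-1)
    q=(proj(r,np.array([p[0],p[1],74]))-[x,y])*4+2; cv2.circle(im,tuple(q.astype(int)),3,(0,0,255),-1);ims.append(im)
cv2.imwrite("pics/b.png",np.hstack(ims)[:,:,::-1])
E
```

```text
clock: 10.1
tool_pos: [496.1, 218.9, 142.7]
contact_force: [0.5, 0.9, -0.7]
```

View pics/b.png

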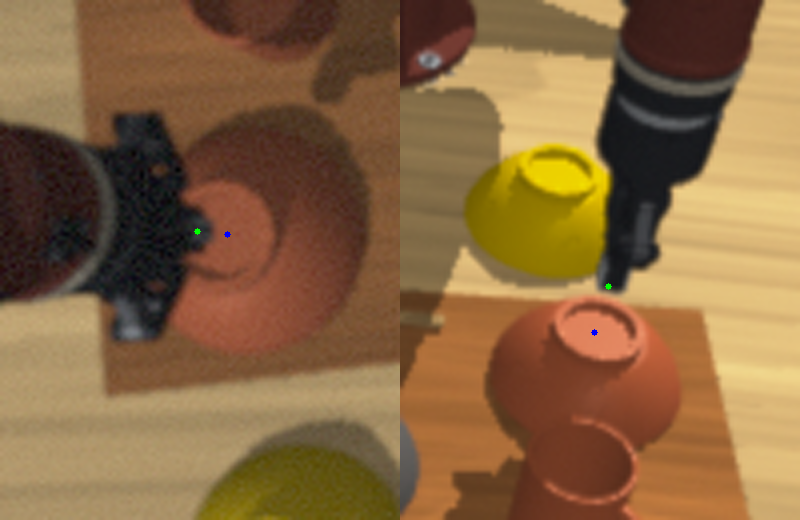

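The bowl has not moved: its outline is at the same pixels. The point below the tip falls within about 2 mm of the foot's centre in both views, so I descend.

```bash
python3 -m creep '{"grip":[0,0,0,0,0,0,0,0,0,0],"dp":[[0,1,6],[0,0,8],[0,0,7],[0,0,4],[0,0,2],[0,0,2],[0,0,1.5],[0,0,1.5],[0,0,1.5],[0,0,1.5]],"yaw":[0,0,0,0,0,0,0,0,0,0]}'| sed -n '1,2p;4p'; python3 -m creep '{"grip":[0,0,0,0,0,0,0,0,0],"dp":[[0,0,1.5],[0,0,1.5],[0,0,1.5],[0,0,1.5],[0,0,1],[0,0,1],[0,0,1],[0,0,1],[0,0,0]],"yaw":[0,0,0,0,0,0,0,0,0]}'| sed -n '1,2p;4p'
```

```text
clock: 11.2
tool_pos: [497.6, 221.3, 108.0]
contact_force: [-0.1, -0.3, -0.3]
clock: 12.1
tool_pos: [497.4, 221.3, 97.9]
contact_force: [-0.0, 0.0, 0.2]
```

```bash
python3 -m creep '{"grip":[0,0,0,0],"dp":[[0,0,1],[0,0,1],[0,0,0.5],[0,0,0]],"yaw":[0,0,0,0]}'| sed -n '1,2p;4p'; python3 -m creep '{"grip":[0,0],"dp":[[0,0,0.5],[0,0,0]],"yaw":[0,0]}'| sed -n '1,2p;4p'
```

```text
clock: 12.5
tool_pos: [497.5, 221.3, 95.4]
contact_force: [0.5, -0.7, 0.2]
clock: 12.7
tool_pos: [497.5, 221.4, 95.0]
contact_force: [0.1, -0.1, 1.0]
```

```bash
python3 -m creep '{"grip":[0,0],"dp":[[0,0,0.5],[0,0,0]],"yaw":[0,0]}'| sed -n '1,2p;4p'
```

```text
clock: 12.9
tool_pos: [497.5, 221.3, 94.5]
contact_force: [-0.6, -0.2, 0.6]
```

```bash
python3 -m creep '{"grip":[0,0],"dp":[[0,0,0.5],[0,0,0]],"yaw":[0,0]}'| sed -n '1,2p;4p'
```

```text
clock: 13.1
tool_pos: [497.5, 221.3, 94.0]
contact_force: [0.4, 0.1, 0.2]
```

```bash
python3 -m creep '{"grip":[0,0],"dp":[[0,0,0.5],[0,0,0]],"yaw":[0,0]}'| sed -n '1,2p;4p'
```

```text
clock: 13.3
tool_pos: [497.5, 221.3, 93.4]
contact_force: [0.1, 0.7, 0.8]
```

```bash
python3 -m creep '{"grip":[0,0],"dp":[[0,0,0.5],[0,0,0]],"yaw":[0,0]}'| sed -n '1,2p;4p'
```

```text
clock: 13.5
tool_pos: [497.5, 221.3, 92.9]
contact_force: [-0.1, 0.4, 0.4]
```

```bash
python3 -m creep '{"grip":[0,0],"dp":[[0,0,0.4],[0,0,0]],"yaw":[0,0]}'| sed -n '1,2p;4p'
```

```text
clock: 13.7
tool_pos: [497.5, 221.4, 92.8]
contact_force: [-1.7, -0.3, 3.4]
```

```bash
python3 -m creep '{"grip":[0,0],"dp":[[0,0,0.3],[0,0,0]],"yaw":[0,0]}'| sed -n '1,2p;4p'
```

```text
clock: 13.9
tool_pos: [497.5, 221.3, 92.8]
contact_force: [-3.1, -0.5, 7.4]
```

```bash
python3 -m creep '{"grip":[0,0,0,0,0],"dp":[[0,0,-0.2],[0,0,0],[0,0,0],[0,0,0],[0,0,0]],"yaw":[0,0,0,0,0]}'| sed -n '1,2p;4p'; python3 -m creep '{"grip":[0,0,0,0,0],"dp":[[0,0,0],[0,0,0],[0,0,0],[0,0,0],[0,0,0]],"yaw":[0,0,0,0,0]}'| sed -n '1,2p;4p'
```

```text
clock: 14.4
tool_pos: [497.5, 221.4, 92.8]
contact_force: [-0.6, -0.6, 5.6]
clock: 14.9
tool_pos: [497.5, 221.3, 92.8]
contact_force: [-1.5, -0.4, 5.9]
```

Touched for more than a second at about 5 N. Now I lift straight up, well clear.

```bash
python3 -m creep '{"grip":[0,0,0,0,0,0,0,0,0,0],"dp":[[0,0,-2],[0,0,-5],[0,0,-12],[0,0,-25],[0,0,-30],[0,0,-30],[0,0,-30],[0,0,-30],[0,0,-20],[0,0,-10]],"yaw":[0,0,0,0,0,0,0,0,0,0]}'| sed -n '1,2p;4p'; python3 -m creep '{"grip":[0,0,0,0,0],"dp":[[0,0,0],[0,0,0],[0,0,0],[0,0,0],[0,0,0]],"yaw":[0,0,0,0,0]}'| sed -n '1,2p;4p'
python3 - <<'E'
from h import *
from workcell import arm
r=arm.get_image("scene");cv2.imwrite("pics/end.png",r["img"][:,:,::-1])
E
```

```text
clock: 15.9
tool_pos: [498.2, 221.5, 289.3]
contact_force: [-0.7, -0.8, -0.1]
clock: 16.4
tool_pos: [497.2, 221.2, 285.8]
contact_force: [0.7, 0.1, -0.1]
```

View pics/end.png

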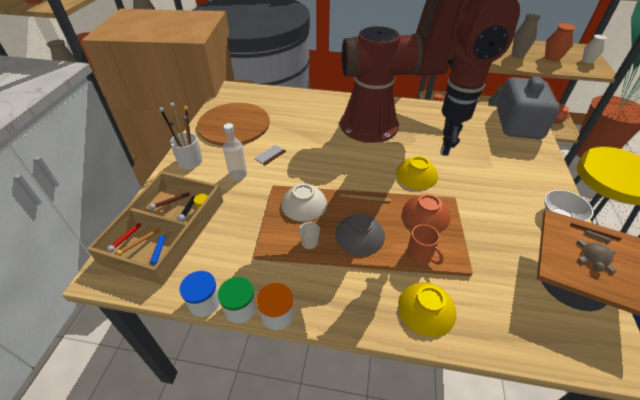

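The final picture shows the red bowl still at (428,213), everything else where it was, and the gripper well above it at (447,145).

```bash
python3 -c "
from workcell import arm
print(arm.finish_job())"
```

```text
the job is handed in; nothing more can be done
None
```

I touched the red bowl's wall and then the middle of its foot for just over a second each, mostly at 3–6 N (7.4 N briefly on the foot), drew the hand back about 190 mm above it with nothing visibly moved, and handed the job in at about 16 s.

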